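# Gauge the depth of a blind bore with a friction-stop depth rod

### The arm

A 6-joint arm with a two-finger parallel gripper is mounted at the origin on a cart in front of the work surface, level with it; the furniture and walls round the work are solid. World frame = base frame: x ahead of the robot, y to its left, z up, the work surface at z = 0. Lengths are in m, angles in rad, forces in N, time in s.
With the tool pointing down it reaches from about 0.375 to 0.975 m from the base axis. Payload 3.8 kg.
Tool frame: the origin (TCP) lies at the very end of the fingers, on their centre line; the grasp point (between the pads) lies 19 mm behind it; z points along the fingers, y is the direction in which the jaws open and shut (so a half turn about z gives the same grasp; the last joint's range is limited). The gripper opens to 85 mm and grips with 20 to 120 N. Pads are 22 mm wide; open, the fingers measure 114 mm over their backs; the gripper's body (76 mm by 85 mm) begins 54 mm behind the grasp point. The pads swing forward as they close: fully open they stand 13 mm farther back than shut.
Start: joints at [1.069, 0.264, 1.604, -0, 1.274, -0.037], TCP at [0.303, 0.603, 0.231] pointing down, gripper open.
Joint ranges: [-2.63, 2.63], [-0.94, 2.18], [0.31, 2.57], [-1.31, 4.45], [0, 2.66], [-2.55, 2.55]. Speed limits (rad/s): [2.57, 2.57, 3.14, 3.14, 3.14, 3.14].

### API

Orientations are given as a rotation vector (axis times angle).
In Python, from workcell import status, read_camera, camera_info, order gives the robot as it stands.
- The arm moves only by the tool move_arm, never from a script. Its argument "deltas" is a list of rows, each a list of 3 entries, a list of its own where there are three numbers: the turn, a rotation vector about the world's x, y, z as a fraction of full scale, then the shift along the world's x, y, z as a fraction of full scale, then the closure, from -1 (fully open) to 1 (shut), so that 0 is half open. A call has 1 to 20 rows; each row is the pose to reach, as a shift and turn from the pose commanded when the call began; what a row does not reach only later rows make up. Full scale, the value 1, is 0.1 m for a shift and pi/2 rad for a turn. A row lasts 1/8 s, in which the tool goes at most 62.5 mm and 10.7 degrees, less where a joint would pass 70% of its speed; a pose out of reach is approached as far as the arm can. A call with a number of a shift or a turn outside -1 to 1 is refused whole. A call with a gripper value outside its range is refused whole. The fingers move at their own pace and stop on an object; "grip_force" is the grip in N (left out, the last holds). Time passes only in rows, so rows that repeat a pose let the fingers close. It gives the time, the measured TCP pose, the force and the opening at its end, in the units of the state.
- status.read_state(): the state, without advancing time (a new reading comes with each control period).
- read_camera(name): name is "scene" or "top" or "wrist"; returns (picture, depth): 480x640x3 uint8, red, green, blue; 480x640 float32, m along the optical axis (not along the pixel's ray), 0 where there is no reading.
- camera_info(name): a dict with "K" (3x3 intrinsics, pixels), "R" (3x3) and "t" (3): a world point X has camera coordinates R X + t. Camera axes: x right, y down, z forward; pixel columns grow to the right and rows downward; lengths in m; the calibration is good to about 2 mm. The wrist camera is an equidistant fisheye: a pixel r from the principal point sees the ray r / f radians off the axis. A picture is of the moment at which its call begins: read the wrist's pose just before it. camera_info takes no time and is no camera call; for the wrist camera it gives the pose at the moment of the call.
- order.finish_job(): hands the job in, once; it reports no verdict.
The state is a dict: "time": time; "q": joint angles; "joint_vel": joint speeds; "joint_torque": joint torques, N m; "tool_pos": TCP position; "tcp_rot": TCP orientation; "wrist_force": force on the tool from outside, world axes, zero at the start; "torque": the same for the moment, N m; "width": opening from 0.0 (shut) to 1.0 (fully open).
Only numpy, scipy, OpenCV 4.12 (cv2) and the standard library are available. Lean on these libraries where they do the work, as an engineer would, in place of code of your own. Each camera call takes 0.05 s, during which the arm holds its last target. There are 200 camera calls.

### The job

Take the depth gauge out of its blue stand and lower its rod upright into the bore in the top of the steel housing, pushing it slowly down through its brass friction stop until the rod bottoms out; the bore's depth is not known, so feel for it. Keep the rod lightly pressed on the bottom for a good second (about 5 to 10 N more than it takes to slide the stop, and never more than 20 N on the bottom), then let go and leave the gauge standing upright in the bore with the rod on the bottom and the stop flat on the housing. Leave the oil bottle, the solder spool and the collet where they stand.

Things in the scene. Friction and masses are not known exactly. Their poses are not given: they have to be found in the camera images.
- gauge_grip (a point): centre of the depth gauge's grip: an upright dark knurled cylinder, 22 mm in diameter, 30 mm tall, at the top of a polished rod 10 mm in diameter (tip chamfered 2 mm). The grip is one piece with the rod; its centre lies 89 mm above the rod's tip and z points up along the rod. Grasp it here, from above, at any yaw. The whole gauge weighs 0.15 kg.
- rod_tip (a point): centre of the lower end of the gauge's rod; z points up along the rod
- stop_face (a point): centre of the underside of the gauge's brass stop: a collar with a flange 30 mm in diameter and 6 mm thick and a neck 20 mm in diameter, 16 mm tall in all, that sits on the rod below the grip. It stays where it is by friction and slides along the rod only under about 4 N (more than the gauge's weight). At the start the flange rests on top of the stand and the rod hangs down inside
- depth_rod (a joint): length of rod that stands out below the stop's underside, in m: 0.014 to 0.022 at the start; it grows as the rod is pushed down through the stop, to 0.056 at most. With the stop on the housing it reads how deep the tip is in the bore
- stand_top (a point): centre of the top of the blue plastic stand (46 mm square, 40 mm high, with two low feet at its sides, fixed to the bench), at the mouth of its upright hole of 13 mm diameter, 40 mm deep; z up
- bore_mouth (a point): centre of the bore's mouth in the flat top of the steel housing (block 66 x 66 mm, 60 mm high, with a low bolted foot at its -x and +x sides, fixed to the bench); z up. The bore is upright, 12.5 mm in diameter with a 2.5 mm chamfer at its mouth, blind, with a flat rigid bottom somewhere between 27 and 44 mm below this point: its depth differs from start to start and cannot be seen
- oil_bottle: bystander: small oil bottle with a red spout, 32 x 31 x 97 mm, loose; origin at the centre of its underside
- solder_spool: bystander: blue spool of solder, 50 mm in diameter, 36 mm tall, loose; origin at the centre of its underside
- collet: bystander: steel collet, 33 mm in diameter, 41 mm tall, loose; origin at the centre of its underside
Mind the look-alikes: they are no part of the job. What is meant by the part that bears stand_top is not brown, and is the larger of those in its own colour.

How it is judged:
On the way, in this order (a step that is already met when the one before it is completed fails the run):
1. the gauge is lifted clear of its stand (z of rod_tip in the frame of stand_top above 0.003 m and contact force between the fingers and depth_rod above 1 N), for 0.1 s.
2. the rod, held in the fingers, is kept pressed on the bottom of the bore with more than 2.5 N for 0.8 s, upright, with the stop on the housing's top (within 2 mm) (contact force between depth_rod and bore_bottom above 2.5 N and contact force between the fingers and depth_rod above 1 N and angle between rod_tip's own z axis and vertical below 0.1 rad and z of stop_face in the frame of bore_mouth below 0.002 m), for 0.8 s.
At the end, for the whole second after the job is handed in: The gauge stands released and at rest in the housing's bore: rod tip within 1.5 mm of the bore's bottom and 4 mm of its axis, stop's underside within 2 mm of the housing's top, rod upright within 0.1 rad (z of rod_tip in the frame of bore_bottom below 0.0015 m and horizontal distance between rod_tip and bore_mouth below 0.004 m and z of stop_face in the frame of bore_mouth between -0.002 and 0.002 m and angle between rod_tip's own z axis and vertical below 0.1 rad and linear speed of stop_collar below 0.01 m/s); the robot touches nothing.
It fails at once if the bottom of the bore is struck or pressed with more than 20 N (contact force between anything else and bore_bottom above 20 N).
It fails at once if the oil bottle is moved by more than 20 mm (distance of oil_bottle from where it was at the start of the episode above 0.02 m).
It fails at once if the solder spool is moved by more than 20 mm (distance of solder_spool from where it was at the start of the episode above 0.02 m).
It fails at once if the collet is moved by more than 20 mm (distance of collet from where it was at the start of the episode above 0.02 m).
It also fails if it takes over 58 s, if anything falls off the work surface, if the arm or the gripper's body presses on something with over 40 N, if the wrist force passes 120 N, or if a joint passes its speed limit or range.

## Working session

There is one attempt and no reset: what is moved stays moved. The work goes in short steps, Python scripts to look and compute and a tool call to move; the robot and the scene stay as the last step left them, time stands still between calls to the robot, and variables do not carry over. Pictures are saved under pics/ and viewed, about 8 in all and at most 12, crops included, and the job is handed in when it is done.

Besides the shell and the picture viewer there is one more tool, called after "Emit:" as a command line: name --argument value ..., lists and objects as JSON in quotes. move_arm: Moves the arm, as the interface text tells. Its arguments: {"type":"object","properties":{"deltas":{"type":"array","items":{"type":"array"}},"grip_force":{"type":"number"}},"required":["deltas"]}

```bash
mkdir -p pics; ls
cat > h.py <<'E'
import numpy as np, cv2
from workcell import status, read_camera, camera_info, order
def grab(n):
    info=camera_info(n); p,d=read_camera(n); np.savez(f'{n}.npz',p=p,d=d,K=info['K'],R=info['R'],t=info['t']); return p,d,info
def cloud(n):
    z=np.load(f'{n}.npz'); K,R,t,d=z['K'],z['R'],z['t'],z['d']
    v,u=np.mgrid[:480,:640]
    c=np.stack([(u-K[0,2])/K[0,0]*d,(v-K[1,2])/K[1,1]*d,d],-1)
    w=(c-t)@R; w[d==0]=np.nan
    return z['p'],w
E
python3 - <<'E'
from h import *
for n in('scene','top'):
    p,d,i=grab(n); cv2.imwrite(f'pics/{n}1.png',p[:,:,::-1]); print(n,i)
print(status.read_state())
E
```

```text
pics
scene {'K': array([[583.80734015,   0.        , 327.13853129],
       [  0.        , 583.80734015, 233.99268014],
       [  0.        ,   0.        ,   1.        ]]), 'R': array([[ 0.78774959, -0.61596121,  0.00650874],
       [-0.34814944, -0.45391358, -0.82021609],
       [ 0.5081757 ,  0.64385887, -0.57201679]]), 't': array([-0.42126097,  0.26170487,  0.81557846])}
top {'K': array([[480.06081427,   0.        , 316.83279324],
       [  0.        , 480.06081427, 235.7096059 ],
       [  0.        ,   0.        ,   1.        ]]), 'R': array([[ 0.02488035, -0.99960902,  0.01275847],
       [-0.98126314, -0.02685887, -0.19079111],
       [ 0.19105919, -0.00777247, -0.98154774]]), 't': array([-0.04994386,  0.54788263,  0.90480761])}
{'time': 0.1, 'q': array([ 1.06906173e+00,  2.64697646e-01,  1.60524954e+00, -2.42447212e-05,
        1.27369265e+00, -3.68943684e-02]), 'joint_vel': array([-0.00012728, -0.00059671, -0.00340302, -0.00036744,  0.00075105,
       -0.00223357]), 'joint_torque': array([-6.28586913e-04, -5.16707969e+01, -3.68589199e+01, -1.40490056e-04,
        6.34167896e-03, -1.45352163e-05]), 'tool_pos': array([0.30227524, 0.60279325, 0.23006662]), 'tcp_rot': array([-0.72348165, -3.05661369,  0.00310896]), 'wrist_force': array([ 0.04359052, -1.01956137,  0.44578496]), 'torque': array([-0.00713114, -0.03337589, -0.02598701]), 'width': 0.9997922127869225}
```

View pics/scene1.png

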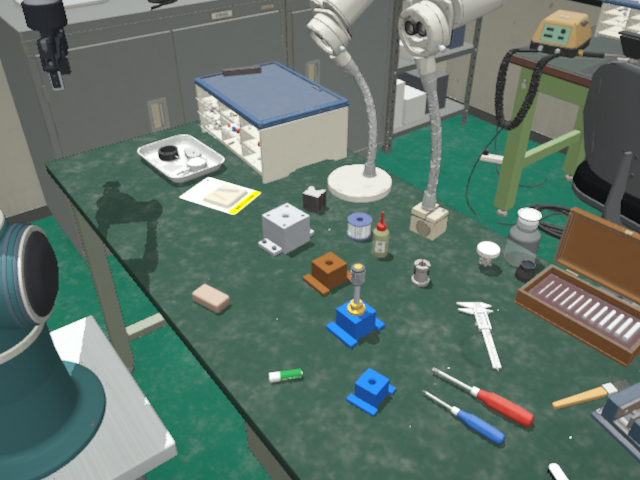

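View pics/top1.png

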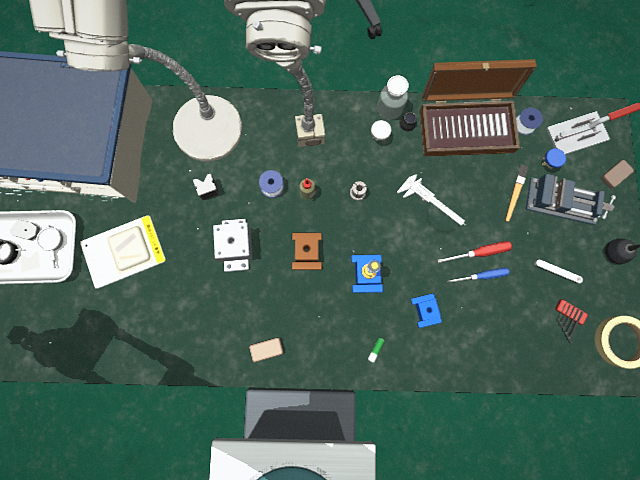

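The scene view shows the gauge in the larger blue stand (around 357,300), and the grey housing at (287,228). In the top view the gauge is at about (370,268) and the bore at about (231,240).

Run:
```python
from h import *
for n in('top','scene'):
    p,w=cloud(n)
    x,y,z=w[...,0],w[...,1],w[...,2]
    # pixel -> centers by height bands
    ps,ws={'top':((231,240),(370,268)),'scene':((287,220),(357,290))}[n],None
    for (u,v),nm in zip(ps,('housing','gauge')):
        s=np.s_[v-45:v+45,u-40:u+40]
        q=w[s].reshape(-1,3); c=p[s].reshape(-1,3).astype(float)
        print(n,nm)
        for lo,hi in ((.035,.045),(.045,.056),(.056,.065),(.065,.09),(.09,.12),(.12,.14)):
            m=(q[:,2]>lo)&(q[:,2]<hi)
            if m.sum()>5: a=q[m]; print(lo,hi,m.sum(),'min',a.min(0).round(4),'max',a.max(0).round(4),'med',np.median(a,0).round(4))
# intersect pixel helper: dark bore in top
z=np.load('top.npz');K,R,t=z['K'],z['R'],z['t']
g=cv2.cvtColor(z['p'],cv2.COLOR_RGB2GRAY)
print(g[230:252,220:242])
def at(u,v,h):
    r=R.T@np.linalg.inv(K)@[u,v,1]; c=-R.T@t; return c+r*(h-c[2])/r[2]
print(at(231,240,.06), at(214,220,.06),at(248,220,.06),at(214,258,.06),at(248,258,.06))
im=cv2.hconcat([cv2.resize(z['p'][205:285,195:275],(400,400),interpolation=cv2.INTER_NEAREST),cv2.resize(z['p'][230:310,330:410],(400,400),interpolation=cv2.INTER_NEAREST)])
cv2.imwrite('pics/c1.png',im[:,:,::-1])
```

```text
top housing
0.035 0.045 54 min [0.499  0.099  0.0351] max [0.6312 0.2112 0.0448] med [0.5076 0.1218 0.0395]
0.045 0.056 160 min [0.4987 0.0992 0.0451] max [0.57   0.1717 0.056 ] med [0.5284 0.1356 0.055 ]
0.056 0.065 973 min [0.4998 0.0988 0.056 ] max [0.5703 0.1711 0.0644] med [0.5348 0.1345 0.0584]
top gauge
0.035 0.045 314 min [ 0.4603 -0.1642  0.0351] max [ 0.5058 -0.1159  0.0448] med [ 0.4744 -0.132   0.0384]
0.045 0.056 69 min [ 0.4696 -0.153   0.045 ] max [ 0.4936 -0.1267  0.0558] med [ 0.4772 -0.1345  0.0486]
0.056 0.065 7 min [ 0.4747 -0.1455  0.0562] max [ 0.4822 -0.1317  0.0633] med [ 0.4784 -0.1358  0.0574]
0.09 0.12 19 min [ 0.4719 -0.1447  0.1018] max [ 0.4873 -0.1291  0.1189] med [ 0.475  -0.1325  0.1098]
0.12 0.14 118 min [ 0.4725 -0.1499  0.1209] max [ 0.4926 -0.1295  0.1316] med [ 0.4826 -0.1397  0.1267]
scene housing
0.035 0.045 522 min [ 0.5002 -0.0167  0.035 ] max [0.6825 0.2241 0.045 ] med [0.5382 0.1229 0.0417]
0.045 0.056 225 min [0.5005 0.0017 0.045 ] max [0.6649 0.2066 0.056 ] med [0.5179 0.1058 0.0506]
0.056 0.065 737 min [0.4994 0.0989 0.056 ] max [0.5747 
[... 2198 characters left out ...]
 251 252 253 253 252 252 252 252 252 252
  251 251 252 251]
 [252 252 252 252 252 252 252 252 252 252 252 252 252 252 252 252 251 252
  251 251 251 251]
 [252 252 252 252 252 252 252 252 252 252 252 252 252 252 252 251 251 251
  251 251 251 252]
 [253 253 253 252 252 252 252 252 252 252 251 251 251 251 250 251 251 251
  251 251 251 254]
 [255 253 252 251 251 251 251 251 251 251 251 251 251 251 251 251 251 251
  251 251 252 252]
 [243 255 253 252 251 252 252 252 251 252 252 251 251 252 252 251 251 251
  251 251 252 255]]
[0.53439953 0.13348566 0.06      ] [0.57385968 0.16957103 0.06      ] [0.57573496 0.10213456 0.06      ] [0.49770675 0.16456603 0.06      ] [0.49948414 0.09815142 0.06      ]
```

View pics/c1.png

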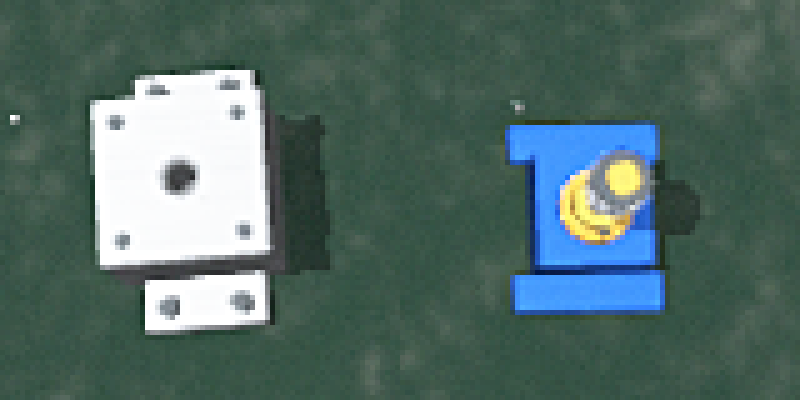

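Housing bore is at about (0.535, 0.134) and the gauge at about (0.482, -0.141). I'll go above the bore first for a close wrist view.

Emit:
move_arm --deltas '[[[0,0,0],[0.23,-0.47,0.2],-1],[[0,0,0],[0.46,-0.94,0.4],-1]]' --grip_force 30

```text
time: 0.35
tool_pos: [0.3484, 0.5082, 0.2703]
tcp_rot: [-0.721, -3.057, 0.004]
wrist_force: [0.5, -0.1, 0.8]
width: 1.001
```

Emit:
move_arm --deltas '[[[0,0,0],[0.23,-0.47,0],-1],[[0,0,0],[0.46,-0.94,0],-1]]'

```text
time: 0.6
tool_pos: [0.395, 0.4138, 0.2713]
tcp_rot: [0.723, 3.057, 0.0]
wrist_force: [0.4, -0.7, -0.3]
width: 1.002
```

Emit:
move_arm --deltas '[[[0,0,0],[0.23,-0.47,0],-1],[[0,0,0],[0.46,-0.94,0],-1]]'

```text
time: 0.85
tool_pos: [0.4408, 0.3196, 0.2708]
tcp_rot: [-0.723, -3.057, 0.001]
wrist_force: [0.6, -0.6, 0.4]
width: 1.002
```

Emit:
move_arm --deltas '[[[0,0,0],[0.23,-0.47,0],-1],[[0,0,0],[0.46,-0.94,0],-1]]'

```text
time: 1.1
tool_pos: [0.4868, 0.2257, 0.2708]
tcp_rot: [-0.723, -3.057, 0.0]
wrist_force: [0.3, 0.2, -0.8]
width: 0.998
```

Emit:
move_arm --deltas '[[[0,0,0],[0.23,-0.47,-0.3],-1],[[0,0,0],[0.48,-0.93,-0.7],-1],[[0,0,0],[0.48,-0.93,-0.7],-1],[[0,0,0],[0.48,-0.93,-0.7],-1]]'

```text
time: 1.6
tool_pos: [0.5342, 0.1344, 0.2009]
tcp_rot: [-0.725, -3.055, 0.0]
wrist_force: [0.7, -0.7, -0.2]
width: 1.003
```

Run:
```python
from h import *
s=status.read_state(); p,d,i=grab('wrist'); cv2.imwrite('pics/w1.png',p[:,:,::-1]); print(i); print(s['time'],s['tool_pos'],s['tcp_rot'],s['q'],s['wrist_force'])
print(-i['R'].T@i['t'])
```

```text
{'K': array([[371.64829954,   0.        , 320.94201074],
       [  0.        , 371.64829954, 239.03907645],
       [  0.        ,   0.        ,   1.        ]]), 'R': array([[ 4.49555075e-01,  8.93252577e-01, -2.60998975e-04],
       [ 8.53867865e-01, -4.29647743e-01,  2.93789867e-01],
       [ 2.62316418e-01, -1.32297584e-01, -9.55869994e-01]]), 't': array([-0.35861854, -0.42694286,  0.22732995])}
1.6 [0.53423511 0.13435433 0.20088262] [-7.24941285e-01 -3.05536031e+00  1.63964189e-05] [ 2.00795500e-01  5.22755125e-02  1.90462593e+00  6.27735722e-04
  1.18597230e+00 -9.04315222e-01] [ 0.70670158 -0.74104684 -0.20461161]
[0.46613919 0.1669771  0.34263577]
```

View pics/w1.png

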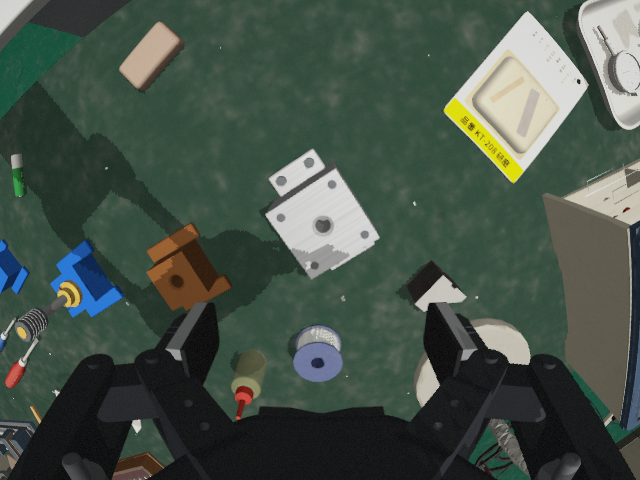

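The wrist view shows the bore at about (323,225).

```bash
cat >> h.py <<'E'
def wray(i,u,v,h):
    K,R,t=i['K'],i['R'],i['t']
    m=np.array([u-K[0,2],v-K[1,2]]); r=np.hypot(*m); th=r/K[0,0]
    c=np.array([*(m/max(r,1e-9)*np.sin(th)),np.cos(th)]); w=R.T@c; o=-R.T@t
    return o+w*(h-o[2])/w[2]
def wproj(i,X):
    K,R,t=i['K'],i['R'],i['t']; c=R@np.asarray(X)+t; a=np.hypot(c[0],c[1]); th=np.arctan2(a,c[2])
    return K[0,0]*th*c[0]/a+K[0,2],K[1,1]*th*c[1]/a+K[1,2]
E
python3 - <<'E'
from h import *
i=np.load('wrist.npz'); g=cv2.cvtColor(i['p'],cv2.COLOR_RGB2GRAY)
print(g[211:240,309:338])
r=g[211:240,309:338]; m=(r<165).astype(np.uint8)
n,l,st,ce=cv2.connectedComponentsWithStats(m); 
for k in range(1,n):
    if st[k,4]>30: print(st[k],ce[k]+[309,211],wray(i,*(ce[k]+[309,211]),.06))
bolts=[(332,184),(281,217),(315,266),(365,235)]
P=np.array([wray(i,*b,.06) for b in bolts]);print(P,P.mean(0))
# depth check of top
print(i['d'][225,323], i['d'][200:250:10,290:350:10])
E
```

```text
[[211 211 210 210 211 211 212 213 215 214 213 212 210 211 211 211 210 210
  209 210 212 214 214 215 214 213 214 213 211]
 [210 211 210 211 210 212 213 214 214 212 211 210 210 211 210 210 208 210
  212 213 214 214 214 214 214 213 213 211 212]
 [210 210 212 212 213 213 213 213 212 210 210 211 211 209 209 210 209 212
  213 213 214 213 213 214 213 211 210 212 213]
 [210 212 212 214 213 212 212 210 209 210 211 211 211 209 209 210 212 213
  213 213 213 213 212 211 211 211 211 214 214]
 [211 212 213 213 212 211 209 208 211 204 202 198 194 193 193 195 200 201
  209 213 213 212 211 212 211 213 214 214 213]
 [212 212 213 211 210 208 210 207 204 187 180 174 166 162 162 164 170 173
  184 201 206 209 211 212 213 214 214 214 214]
 [212 211 210 208 208 209 205 193 184 169 162 162 160 160 160 160 160 156
  140 169 187 203 211 213 214 213 214 215 214]
 [211 209 208 210 210 206 185 168 168 163 161 159 155 154 156 154 155 155
  157 157 159 180 203 212 214 214 214 212 210]
 [208 209 210 209 205 193 170 169 164 142 147 148 150 150 150 150 144 133
  136 151 159 161 180 205 214 213 211 207 206]
 [208 210 2
[... 2331 characters left out ...]
10 209 209 208 207 206 208 210
  212 211 211 209 208 208 209 209 211 213 212]]
[  6   5  18  17 237] [323.37552743 224.22362869] [0.53367467 0.13504775 0.06      ]
[[0.50808596 0.15527301 0.06      ]
 [0.51343133 0.10798025 0.06      ]
 [0.56206545 0.11319351 0.06      ]
 [0.55647195 0.16072681 0.06      ]] [0.53501367 0.1342934  0.06      ]
0.31838673 [[0.28713    0.28779876 0.2877175  0.28745696 0.28733224 0.28874785]
 [0.28910434 0.2898298  0.28972682 0.28854033 0.2895862  0.29046473]
 [0.29323366 0.29241052 0.29198787 0.33539924 0.2946703  0.2918716 ]
 [0.29417613 0.29423785 0.29418555 0.3040859  0.29723603 0.2945121 ]
 [0.29579508 0.2975764  0.29609203 0.29684815 0.29652083 0.29706278]]
```

Emit:
move_arm --deltas '[[[0,0,0],[-0.1,-0.5,0],-1],[[0,0,0],[-0.2,-0.95,0],-1]]'

```text
time: 1.9
tool_pos: [0.5151, 0.0403, 0.2031]
tcp_rot: [0.717, 3.056, 0.001]
wrist_force: [0.5, -0.2, 0.5]
width: 1.001
```

Emit:
move_arm --deltas '[[[0,0,0],[-0.1,-0.5,0],-1],[[0,0,0],[-0.2,-0.95,0],-1]]'

```text
time: 2.15
tool_pos: [0.4952, -0.0556, 0.2032]
tcp_rot: [0.719, 3.055, 0.001]
wrist_force: [0.9, -0.3, 0.9]
width: 1.003
```

Emit:
move_arm --deltas '[[[0,0,0],[-0.06,-0.45,0],-1],[[0,0,0],[-0.12,-0.85,0],-1],[[0,0,0],[-0.12,-0.85,0],-1],[[0,0,0],[-0.12,-0.85,0],-1]]'

```text
time: 2.65
tool_pos: [0.4833, -0.1394, 0.2024]
tcp_rot: [0.722, 3.056, 0.001]
wrist_force: [0.4, 0.8, 0.6]
width: 1.002
```

Run:
```python
from h import *
s=status.read_state(); p,d,i=grab('wrist'); print(s['time'],s['tool_pos'],s['q'])
for X in ((.483,-.141,.127),(.483,-.141,.04)): print(wproj(i,X))
im=p.copy(); cv2.imwrite('pics/w2.png',cv2.resize(im[130:330,200:440],(720,600))[:,:,::-1])
```

```text
2.65 [ 0.48334459 -0.13944705  0.20236814] [-3.30939645e-01 -4.43400727e-02  1.99878273e+00  8.49606960e-04
  1.18540745e+00 -1.43825651e+00]
(np.float64(320.78635403739236), np.float64(252.81990971023043))
(np.float64(320.71722713506387), np.float64(218.52721549628222))
```

View pics/w2.png

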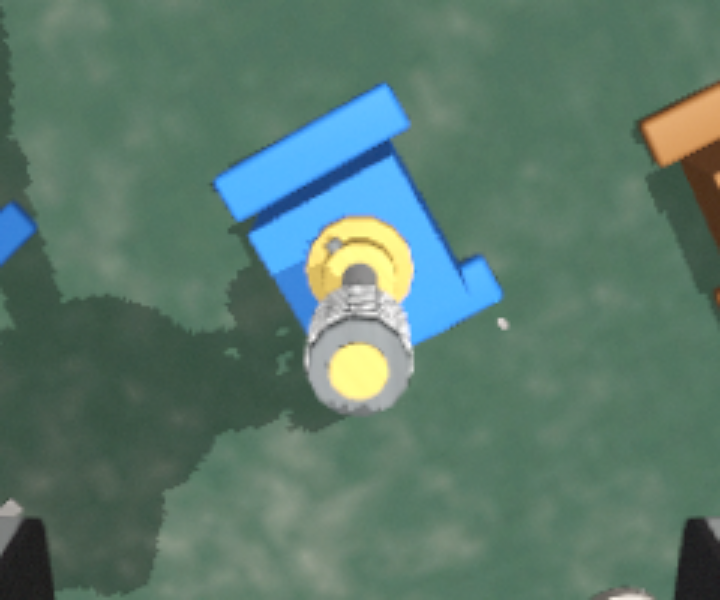

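The gauge sits within 1 mm of where I predicted it. I'll descend and grip.

Run:
```python
from h import *
i=np.load('wrist.npz'); s=status.read_state(); print(s['tool_pos'])
d=i['d'];K,R,t=i['K'],i['R'],i['t']
dd=np.median(d[247:257,315:325]); # equidistant ray
m=np.array([319.7-K[0,2],252-K[1,2]]);r=np.hypot(*m);th=r/K[0,0]
c=np.array([*(m/r*np.tan(th)),1])*dd; print(dd,(c-t)@R, wray(i,319.7,252,.126))
```

```text
[ 0.48324823 -0.13920012  0.20210596]
0.22793525 [ 0.48172983 -0.14111052  0.12857118] [ 0.48253005 -0.14151825  0.126     ]
```

Emit:
move_arm --deltas '[[[0,0,0],[0,-0.01,-0.3],-1],[[0,0,0],[0,-0.01,-0.6],-1],[[0,0,0],[0,-0.01,-0.9],-1],[[0,0,0],[0,-0.01,-0.9],-1]]'

```text
time: 3.2
tool_pos: [0.4806, -0.1393, 0.1089]
tcp_rot: [-0.719, -3.052, -0.001]
wrist_force: [-0.2, 0.8, 1.0]
width: 0.997
```

Emit:
move_arm --deltas '[[[0,0,0],[0.015,-0.02,-0.15],-1],[[0,0,0],[0.015,-0.02,-0.15],-1],[[0,0,0],[0.015,-0.02,-0.15],-1],[[0,0,0],[0.015,-0.02,-0.15],-1]]'

```text
time: 3.7
tool_pos: [0.4847, -0.1439, 0.0971]
tcp_rot: [0.723, 3.056, -0.0]
wrist_force: [0.0, 0.5, 0.7]
width: 1.001
```

Run:
```python
from h import *
for k in range(5):
    s=status.read_state(); print(s['time'],s['tool_pos'],s['wrist_force']); read_camera('wrist')
```

```text
3.7 [ 0.48466153 -0.14388623  0.09709566] [0.01416018 0.46643096 0.69258362]
3.75 [ 0.48450673 -0.14384409  0.09694786] [0.07116742 0.07612476 0.14893786]
3.8 [ 0.48442834 -0.14382451  0.09687252] [-0.81182367  0.37976366 -0.76599086]
3.85 [ 0.48434311 -0.14379916  0.09673653] [0.77254152 0.4680035  0.08197113]
3.9 [ 0.48423725 -0.14376126  0.09662701] [ 0.72176452  0.11036695 -0.03174533]
```

Emit:
move_arm --deltas '[[[0,0,0],[-0.02,0.025,-0.02],-1],[[0,0,0],[-0.02,0.025,-0.02],-1],[[0,0,0],[-0.02,0.025,-0.02],-1],[[0,0,0],[-0.02,0.025,-0.02],-1]]'

```text
time: 4.45
tool_pos: [0.4821, -0.1411, 0.0943]
tcp_rot: [0.724, 3.057, -0.0]
wrist_force: [-0.1, 0.6, -0.4]
width: 0.999
```

Emit:
move_arm --deltas '[[[0,0,0],[0,0,0],0],[[0,0,0],[0,0,0],0.3],[[0,0,0],[0,0,0],0.6],[[0,0,0],[0,0,0],1],[[0,0,0],[0,0,0],1],[[0,0,0],[0,0,0],1],[[0,0,0],[0,0,0],1],[[0,0,0],[0,0,0],1]]' --grip_force 50

```text
time: 5.45
tool_pos: [0.4822, -0.1411, 0.0943]
tcp_rot: [0.724, 3.057, 0.0]
wrist_force: [-0.0, 0.9, 1.1]
width: 0.242
```

Emit:
move_arm --deltas '[[[0,0,0],[0,0,0.1],1],[[0,0,0],[0,0,0.25],1],[[0,0,0],[0,0,0.45],1],[[0,0,0],[0,0,0.65],1],[[0,0,0],[0,0,0.8],1]]'

```text
time: 6.08
tool_pos: [0.4826, -0.1414, 0.1763]
tcp_rot: [0.723, 3.055, -0.001]
wrist_force: [0.3, -0.3, -1.0]
width: 0.243
```

Emit:
move_arm --deltas '[[[0,0,0],[0.1,0.3,0],1],[[0,0,0],[0.2,0.6,0],1],[[0,0,0],[0.26,0.95,0],1]]'

```text
time: 6.45
tool_pos: [0.5086, -0.0456, 0.1751]
tcp_rot: [0.725, 3.056, -0.0]
wrist_force: [0.4, 0.5, -2.0]
width: 0.242
```

Emit:
move_arm --deltas '[[[0,0,0],[0.1,0.3,0],1],[[0,0,0],[0.2,0.6,0],1],[[0,0,0],[0.26,0.95,0],1]]'

```text
time: 6.82
tool_pos: [0.5345, 0.0497, 0.175]
tcp_rot: [0.724, 3.056, -0.0]
wrist_force: [0.4, -0.7, -1.2]
width: 0.241
```

Emit:
move_arm --deltas '[[[0,0,0],[0,0.3,0],1],[[0,0,0],[0,0.6,0],1],[[0,0,0],[0,0.85,0],1],[[0,0,0],[0,0.85,0],1],[[0,0,0],[0,0.85,0],1],[[0,0,0],[0,0.85,0],1]]'

```text
time: 7.58
tool_pos: [0.5341, 0.133, 0.1744]
tcp_rot: [0.725, 3.057, -0.001]
wrist_force: [-0.9, -0.8, -0.8]
width: 0.244
```

Run:
```python
from h import *
s=status.read_state(); p,d,i=grab('wrist'); print(s['time'],s['tool_pos'],s['tcp_rot'],s['wrist_force'],s['width'])
T=s['tool_pos']
print('tip pred',wproj(i,T-[0,0,.07]),'bore',wproj(i,(.5345,.1345,.06)))
cv2.imwrite('pics/w3.png',cv2.resize(p[150:330,220:420],(720,648)[0:2])[:600,:,::-1])
q,_,_=grab('scene'); 
z=np.load('scene.npz');K,R,t=z['K'],z['R'],z['t']
def pr(X): c=R@np.asarray(X)+t; return (K@c)[:2]/c[2]
print('scene tip',pr(T-[0,0,.07]),'grip',pr(T+[0,0,.019]),'bore',pr((.5345,.1345,.06)))
cv2.imwrite('pics/s3.png',cv2.resize(q[100:260,200:400],(750,600))[:,:,::-1])
```

```text
7.575 [0.53406836 0.13304854 0.17436573] [ 7.24828267e-01  3.05677491e+00 -5.46632802e-04] [-0.87005632 -0.75074717 -0.76394809] 0.24418875175842616
tip pred (np.float64(323.4978290832535), np.float64(255.3300299309841)) bore (np.float64(325.18457943605534), np.float64(234.16390698653083))
scene tip [284.21774932 197.15500739] grip [282.47874046 155.26102815] bore [284.78532865 216.24224124]
```

View pics/w3.png

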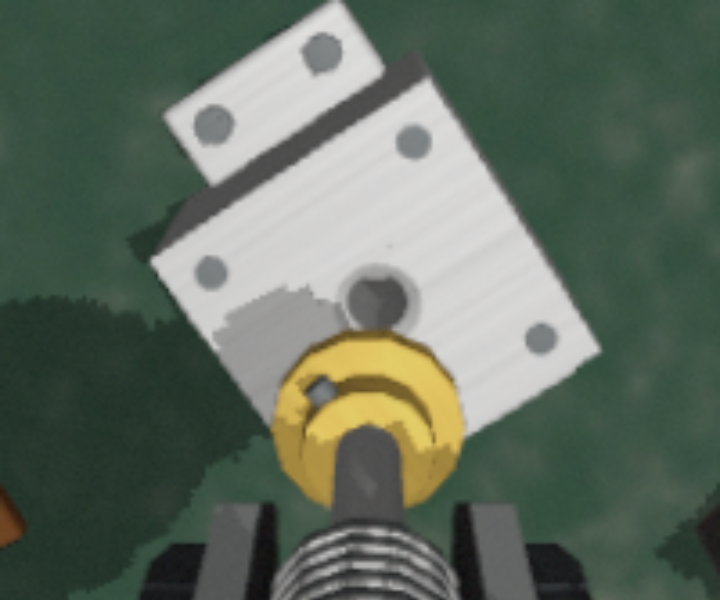

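View pics/s3.png

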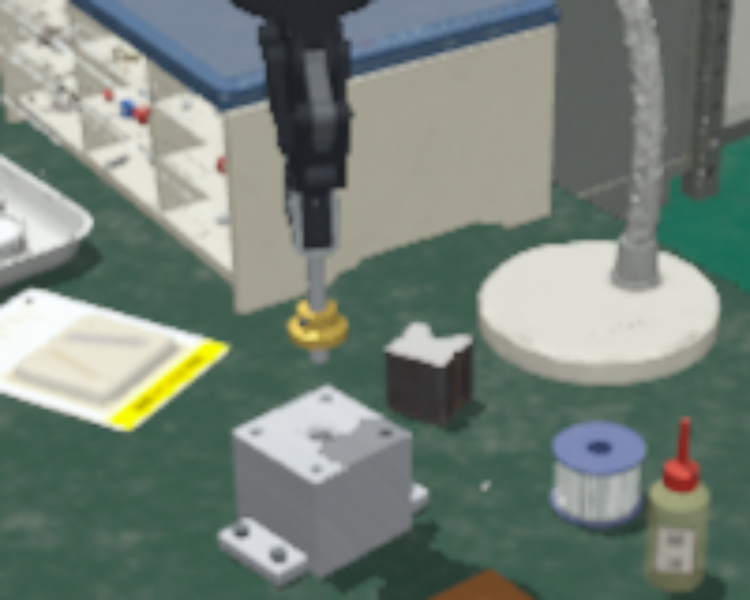

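The wrist view shows the flange centre at about (323,260) and the bore at (325.5,234). The scene view shows the tip almost above the bore. I'll lower until the tip is about 9 mm above it and compare from there.

Emit:
move_arm --deltas '[[[0,0,0],[0.005,0.02,-0.12],1],[[0,0,0],[0.005,0.02,-0.24],1],[[0,0,0],[0.005,0.02,-0.35],1],[[0,0,0],[0.005,0.02,-0.35],1],[[0,0,0],[0.005,0.02,-0.35],1],[[0,0,0],[0.005,0.02,-0.35],1],[[0,0,0],[0.005,0.02,-0.35],1],[[0,0,0],[0.005,0.02,-0.35],1]]'

```text
time: 8.68
tool_pos: [0.5348, 0.1359, 0.1396]
tcp_rot: [0.723, 3.057, 0.0]
wrist_force: [-0.1, 0.1, -1.4]
width: 0.239
```

Run:
```python
from h import *
def pr(z,X): c=z['R']@np.asarray(X)+z['t']; return (z['K']@c)[:2]/c[2]
a0=dict(np.load('wrist.npz')); 
s=status.read_state(); p,d,i=grab('wrist'); T=s['tool_pos']; print(s['time'],T,s['wrist_force'])
hs=cv2.cvtColor(p,cv2.COLOR_RGB2HSV)
m=((hs[...,0]>15)&(hs[...,0]<32)&(hs[...,1]>90)).astype(np.uint8); m[:180]=0;m[:,:250]=0;m[:,400:]=0
n,l,st,ce=cv2.connectedComponentsWithStats(m); k=1+st[1:,4].argmax(); print('flange bbox',st[k],ce[k])
# model: project flange (top rim, bottom rim) at tool axis + offset; fit bbox left/right/top
from scipy.optimize import least_squares
an=np.linspace(0,2*np.pi,73)
def bbox(o,zf):
    P=[wproj(i,(T[0]+o[0]+.015*np.cos(a),T[1]+o[1]+.015*np.sin(a),z)) for z in(zf,zf+.006) for a in an]; P=np.array(P); return np.array([P[:,0].min(),P[:,0].max(),P[:,1].min()])
x,y,w,h,_=st[k]; obs=np.array([x-.5,x+w-.5,y-.5])
f=least_squares(lambda v:bbox(v[:2],v[2])-obs,[0,0,T[2]-.07+.018]); print('offset of stop from TCP (cam), zface',f.x,f.cost)
print('zface-fixed fits:',[ (zf,least_squares(lambda v:bbox(v,T[2]-.07+zf)-obs,[0,0]).x.round(4)) for zf in(.014,.018,.022)])
q,_,_=grab('scene'); z=np.load('scene.npz')
print('scene tip',pr(z,T-[0,0,.07]),'bore',pr(z,(.5345,.1345,.06)))
b=cv2.resize(q[150:246,240:330],(560,597),interpolation=cv2.INTER_CUBIC)
c=p[170:290,260:380]; c=cv2.resize(c,(240,240))
b=cv2.hconcat([b,cv2.copyMakeBorder(c,0,357,0,0,cv2.BORDER_CONSTANT)])
cv2.imwrite('pics/s4.png',b[:,:,::-1])
```

```text
8.675 [0.53478059 0.13593136 0.13961896] [-0.09806493  0.09839755 -1.41122661]
flange bbox [ 296  242   53   49 1662] [322.1612515  263.64199759]
offset of stop from TCP (cam), zface [ 0.00215909 -0.00208564  0.08024121] 3.6350710512584224e-27
zface-fixed fits: [(0.014, array([ 0.0012, -0.0016])), (0.018, array([ 0.0001, -0.0011])), (0.022, array([-0.001 , -0.0005]))]
scene tip [284.31213421 211.73037914] bore [284.78532865 216.24224124]
```

View pics/s4.png

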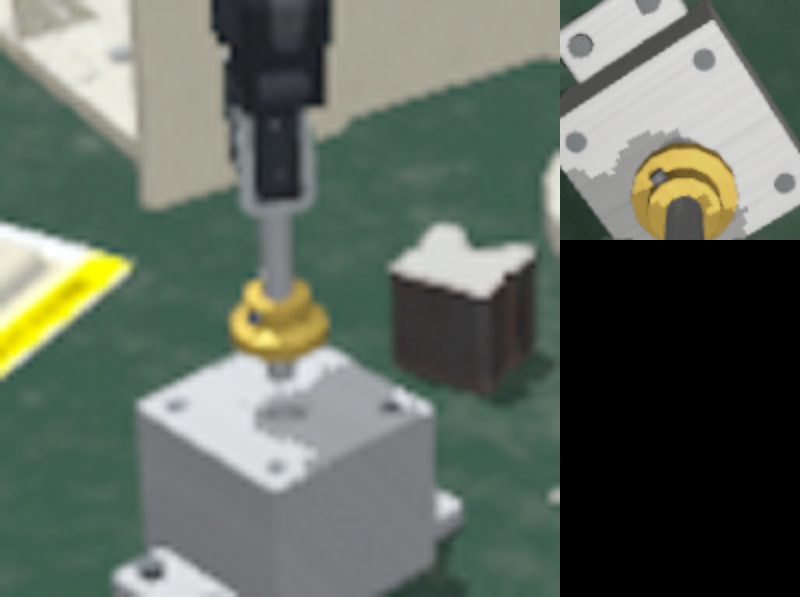

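The camera comparison puts the rod within about 0.5 mm of the bore axis. I'll enter the bore, staying well above the shallowest possible bottom.

Emit:
move_arm --deltas '[[[0,0,0],[-0.002,-0.005,-0.03],1],[[0,0,0],[-0.002,-0.005,-0.06],1],[[0,0,0],[-0.002,-0.005,-0.09],1],[[0,0,0],[-0.002,-0.005,-0.12],1],[[0,0,0],[-0.002,-0.005,-0.15],1],[[0,0,0],[-0.002,-0.005,-0.18],1],[[0,0,0],[-0.002,-0.005,-0.18],1],[[0,0,0],[-0.002,-0.005,-0.18],1]]'

```text
time: 9.78
tool_pos: [0.5344, 0.1354, 0.1213]
tcp_rot: [0.724, 3.057, 0.0]
wrist_force: [-0.1, -0.1, -1.4]
width: 0.247
```

```bash
cat > st.py <<'E'
from h import *
for k in range(4):
    s=status.read_state(); print(s['time'],s['tool_pos'].round(5),s['wrist_force'].round(2),s['torque'].round(3)); read_camera('scene')
E
python3 st.py
```

```text
9.775 [0.53443 0.13541 0.12135] [-0.12 -0.08 -1.39] [ 0.002 -0.045  0.039]
9.825 [0.53449 0.13541 0.12143] [-0.28  0.65 -2.14] [-0.049  0.015 -0.013]
9.875 [0.53454 0.13543 0.12149] [-0.14 -0.47 -1.37] [0.005 0.008 0.029]
9.925 [0.53453 0.13542 0.12148] [ 0.35 -0.18 -1.43] [-0.008  0.021  0.021]
```

The tip is about 9 mm inside with no side forces, and the Fz baseline is -1.5 N. Next I'll go slowly to first contact of the stop.

Emit:
move_arm --deltas '[[[0,0,0],[0,0,-0.015],1],[[0,0,0],[0,0,-0.03],1],[[0,0,0],[0,0,-0.045],1],[[0,0,0],[0,0,-0.06],1],[[0,0,0],[0,0,-0.075],1],[[0,0,0],[0,0,-0.09],1],[[0,0,0],[0,0,-0.1],1]]'

```text
time: 10.85
tool_pos: [0.5345, 0.1354, 0.1117]
tcp_rot: [0.723, 3.057, 0.0]
wrist_force: [-2.2, -1.1, 3.0]
width: 0.243
```

```bash
python3 st.py
```

```text
10.85 [0.53453 0.13538 0.11167] [-2.24 -1.09  3.02] [-0.168  0.325  0.039]
10.9 [0.53449 0.13538 0.11149] [-0.94 -0.39  2.34] [-0.194  0.229  0.023]
10.95 [0.5345  0.13537 0.11147] [-1.31  0.32  2.42] [-0.176  0.223  0.034]
11.0 [0.5345  0.13539 0.11146] [-0.5  -0.48  4.01] [-0.194  0.263 -0.002]
```

Emit:
move_arm --deltas '[[[0,0,0],[0,0,-0.01],1],[[0,0,0],[0,0,-0.02],1],[[0,0,0],[0,0,-0.03],1]]'

```text
time: 11.42
tool_pos: [0.5344, 0.1354, 0.1082]
tcp_rot: [0.723, 3.057, 0.0]
wrist_force: [-0.7, 0.1, 3.1]
width: 0.241
```

```bash
python3 st.py
```

```text
11.425 [0.53445 0.13541 0.10823] [-0.65  0.07  3.06] [-0.13   0.256  0.007]
11.475 [0.53441 0.13542 0.10809] [-0.51 -0.42  1.64] [-0.068  0.136 -0.01 ]
11.525 [0.53443 0.13543 0.10813] [-0.28  0.68  1.  ] [-0.071  0.133 -0.004]
11.575 [0.53442 0.13542 0.10814] [-0.35  0.19  2.36] [-0.075  0.122  0.016]
```

Sliding takes about 4.5 N above the baseline. Before I feel for the bottom I need the axial stiffness, so I'll reverse by 0.1 mm and see how the force changes.

```bash
cat > av.py <<'E'
from h import *
L=[]
for k in range(6):
    s=status.read_state(); L.append([s['tool_pos'][2]*1e3,*s['wrist_force']]); read_camera('scene')
L=np.array(L); print(s['time'],'z %.3f'%L[-1,0],'F',L[:,1:].mean(0).round(2),'fz',L[:,3].round(1),'tcp xy',s['tool_pos'][:2].round(4))
E
python3 av.py
```

```text
11.875 z 108.142 F [-0.06  0.22  1.37] fz [2.  1.1 1.8 1.2 1.  1.1] tcp xy [0.5344 0.1354]
```

Emit:
move_arm --deltas '[[[0,0,0],[0,0,0.001],1],[[0,0,0],[0,0,0.001],1]]' --grip_force 30

```text
time: 12.18
tool_pos: [0.5343, 0.1354, 0.1082]
tcp_rot: [-0.724, -3.057, -0.0]
wrist_force: [0.7, 0.9, -0.7]
width: 0.242
```

```bash
python3 av.py
```

```text
12.425 z 108.160 F [ 0.22  0.35 -1.15] fz [-0.7 -1.5 -0.9 -0.9 -1.8 -1.1] tcp xy [0.5342 0.1353]
```

Emit:
move_arm --deltas '[[[0,0,0],[0,0,-0.002],1],[[0,0,0],[0,0,-0.002],1]]'

```text
time: 12.72
tool_pos: [0.5342, 0.1353, 0.1082]
tcp_rot: [-0.723, -3.057, 0.0]
wrist_force: [-0.5, -1.6, 0.3]
width: 0.242
```

```bash
python3 av.py
```

```text
12.975 z 108.148 F [-0.51 -0.17  0.15] fz [ 0.3 -0.6  0.1  0.1  0.9  0.1] tcp xy [0.5342 0.1353]
```

Stiffness is about 10–25 N/mm, so a 0.5 mm step is safe. I'll now feel downward.

Emit:
move_arm --deltas '[[[0,0,0],[0,0,-0.004],1],[[0,0,0],[0,0,-0.008],1],[[0,0,0],[0,0,-0.012],1],[[0,0,0],[0,0,-0.016],1],[[0,0,0],[0,0,-0.02],1]]'

```text
time: 13.65
tool_pos: [0.5344, 0.1353, 0.1062]
tcp_rot: [0.724, 3.057, -0.0]
wrist_force: [-2.0, -1.2, 2.9]
width: 0.24
```

Emit:
move_arm --deltas '[[[0,0,0],[0,0,-0.003],1],[[0,0,0],[0,0,-0.006],1]]'

```text
time: 13.9
tool_pos: [0.5344, 0.1353, 0.1055]
tcp_rot: [0.724, 3.057, -0.0]
wrist_force: [-1.9, -0.9, 3.6]
width: 0.241
```

Emit:
move_arm --deltas '[[[0,0,0],[0,0,-0.003],1],[[0,0,0],[0,0,-0.006],1]]'

```text
time: 14.15
tool_pos: [0.5344, 0.1354, 0.1049]
tcp_rot: [-0.724, -3.057, 0.0]
wrist_force: [-1.8, -1.2, 2.8]
width: 0.242
```

Emit:
move_arm --deltas '[[[0,0,0],[0,0,-0.003],1],[[0,0,0],[0,0,-0.006],1]]'

```text
time: 14.4
tool_pos: [0.5344, 0.1354, 0.1044]
tcp_rot: [-0.724, -3.057, 0.0]
wrist_force: [-1.4, -2.1, 3.0]
width: 0.24
```

Emit:
move_arm --deltas '[[[0,0,0],[0,0,-0.003],1],[[0,0,0],[0,0,-0.006],1]]'

```text
time: 14.65
tool_pos: [0.5344, 0.1354, 0.1038]
tcp_rot: [0.723, 3.057, -0.0]
wrist_force: [-1.3, -2.2, 2.0]
width: 0.245
```

Emit:
move_arm --deltas '[[[0,0,0],[0,0,-0.003],1],[[0,0,0],[0,0,-0.006],1]]'

```text
time: 14.9
tool_pos: [0.5344, 0.1354, 0.1032]
tcp_rot: [0.724, 3.057, -0.0]
wrist_force: [-1.4, -1.0, 2.9]
width: 0.241
```

Emit:
move_arm --deltas '[[[0,0,0],[0,0,-0.003],1],[[0,0,0],[0,0,-0.006],1]]'

```text
time: 15.15
tool_pos: [0.5343, 0.1354, 0.1026]
tcp_rot: [-0.724, -3.057, 0.0]
wrist_force: [-1.2, -1.1, 2.8]
width: 0.243
```

Emit:
move_arm --deltas '[[[0,0,0],[0,0,-0.003],1],[[0,0,0],[0,0,-0.006],1]]'

```text
time: 15.4
tool_pos: [0.5344, 0.1354, 0.102]
tcp_rot: [0.724, 3.057, 0.0]
wrist_force: [-1.9, -0.9, 2.4]
width: 0.244
```

Emit:
move_arm --deltas '[[[0,0,0],[0,0,-0.003],1],[[0,0,0],[0,0,-0.006],1]]'

```text
time: 15.65
tool_pos: [0.5344, 0.1354, 0.1014]
tcp_rot: [-0.724, -3.057, 0.0]
wrist_force: [-1.0, -1.6, 3.0]
width: 0.245
```

Emit:
move_arm --deltas '[[[0,0,0],[0,0,-0.003],1],[[0,0,0],[0,0,-0.006],1]]'

```text
time: 15.9
tool_pos: [0.5344, 0.1354, 0.1007]
tcp_rot: [-0.724, -3.057, -0.0]
wrist_force: [-1.5, -2.5, 3.3]
width: 0.242
```

Emit:
move_arm --deltas '[[[0,0,0],[0,0,-0.003],1],[[0,0,0],[0,0,-0.006],1]]'

```text
time: 16.15
tool_pos: [0.5344, 0.1354, 0.1002]
tcp_rot: [-0.724, -3.057, -0.0]
wrist_force: [-1.9, -1.9, 3.0]
width: 0.244
```

Emit:
move_arm --deltas '[[[0,0,0],[0,0,-0.003],1],[[0,0,0],[0,0,-0.006],1]]'

```text
time: 16.4
tool_pos: [0.5344, 0.1354, 0.0996]
tcp_rot: [0.723, 3.057, 0.0]
wrist_force: [-1.4, -1.5, 2.7]
width: 0.247
```

Emit:
move_arm --deltas '[[[0,0,0],[0,0,-0.003],1],[[0,0,0],[0,0,-0.006],1]]'

```text
time: 16.65
tool_pos: [0.5344, 0.1354, 0.099]
tcp_rot: [0.724, 3.057, 0.0]
wrist_force: [-1.7, -1.5, 3.2]
width: 0.244
```

Emit:
move_arm --deltas '[[[0,0,0],[0,0,-0.003],1],[[0,0,0],[0,0,-0.006],1]]'

```text
time: 16.9
tool_pos: [0.5343, 0.1354, 0.0983]
tcp_rot: [-0.724, -3.057, 0.0]
wrist_force: [-2.6, -1.8, 2.5]
width: 0.242
```

Emit:
move_arm --deltas '[[[0,0,0],[0,0,-0.003],1],[[0,0,0],[0,0,-0.006],1]]'

```text
time: 17.15
tool_pos: [0.5344, 0.1354, 0.0978]
tcp_rot: [0.724, 3.057, -0.0]
wrist_force: [-1.0, -0.6, 3.0]
width: 0.236
```

Emit:
move_arm --deltas '[[[0,0,0],[0,0,-0.003],1],[[0,0,0],[0,0,-0.006],1]]'

```text
time: 17.4
tool_pos: [0.5344, 0.1354, 0.0972]
tcp_rot: [-0.724, -3.057, -0.0]
wrist_force: [-1.5, -1.6, 2.9]
width: 0.242
```

Emit:
move_arm --deltas '[[[0,0,0],[0,0,-0.003],1],[[0,0,0],[0,0,-0.006],1]]'

```text
time: 17.65
tool_pos: [0.5344, 0.1354, 0.0966]
tcp_rot: [0.723, 3.057, 0.0]
wrist_force: [-1.8, -2.1, 3.2]
width: 0.246
```

Emit:
move_arm --deltas '[[[0,0,0],[0,0,-0.003],1],[[0,0,0],[0,0,-0.006],1]]'

```text
time: 17.9
tool_pos: [0.5344, 0.1354, 0.096]
tcp_rot: [0.723, 3.057, 0.0]
wrist_force: [-1.2, -1.9, 3.3]
width: 0.246
```

Emit:
move_arm --deltas '[[[0,0,0],[0,0,-0.003],1],[[0,0,0],[0,0,-0.006],1]]'

```text
time: 18.15
tool_pos: [0.5344, 0.1354, 0.0954]
tcp_rot: [0.724, 3.057, 0.0]
wrist_force: [-1.3, -1.4, 3.2]
width: 0.241
```

Emit:
move_arm --deltas '[[[0,0,0],[0,0,-0.003],1],[[0,0,0],[0,0,-0.006],1]]'

```text
time: 18.4
tool_pos: [0.5344, 0.1354, 0.0948]
tcp_rot: [0.724, 3.057, 0.0]
wrist_force: [-1.4, -1.3, 3.2]
width: 0.243
```

Emit:
move_arm --deltas '[[[0,0,0],[0,0,-0.003],1],[[0,0,0],[0,0,-0.006],1]]'

```text
time: 18.65
tool_pos: [0.5344, 0.1354, 0.0942]
tcp_rot: [0.723, 3.057, 0.0]
wrist_force: [-1.2, -1.2, 4.2]
width: 0.244
```

Emit:
move_arm --deltas '[[[0,0,0],[0,0,-0.003],1],[[0,0,0],[0,0,-0.006],1]]'

```text
time: 18.9
tool_pos: [0.5344, 0.1354, 0.0936]
tcp_rot: [0.724, 3.057, 0.0]
wrist_force: [-1.9, -0.9, 3.2]
width: 0.246
```

Emit:
move_arm --deltas '[[[0,0,0],[0,0,-0.003],1],[[0,0,0],[0,0,-0.006],1]]'

```text
time: 19.15
tool_pos: [0.5344, 0.1354, 0.093]
tcp_rot: [0.724, 3.057, 0.0]
wrist_force: [-1.0, -0.3, 2.4]
width: 0.242
```

Emit:
move_arm --deltas '[[[0,0,0],[0,0,-0.003],1],[[0,0,0],[0,0,-0.006],1]]'

```text
time: 19.4
tool_pos: [0.5344, 0.1354, 0.0924]
tcp_rot: [0.724, 3.057, 0.0]
wrist_force: [-1.6, -1.8, 2.6]
width: 0.244
```

Emit:
move_arm --deltas '[[[0,0,0],[0,0,-0.003],1],[[0,0,0],[0,0,-0.006],1]]'

```text
time: 19.65
tool_pos: [0.5344, 0.1354, 0.0918]
tcp_rot: [0.724, 3.057, 0.0]
wrist_force: [-1.0, -1.4, 3.2]
width: 0.245
```

Emit:
move_arm --deltas '[[[0,0,0],[0,0,-0.003],1],[[0,0,0],[0,0,-0.006],1]]'

```text
time: 19.9
tool_pos: [0.5343, 0.1354, 0.0912]
tcp_rot: [-0.723, -3.057, -0.0]
wrist_force: [-2.3, -1.3, 2.4]
width: 0.244
```

Emit:
move_arm --deltas '[[[0,0,0],[0,0,-0.003],1],[[0,0,0],[0,0,-0.006],1]]'

```text
time: 20.15
tool_pos: [0.5344, 0.1354, 0.0906]
tcp_rot: [0.723, 3.057, 0.0]
wrist_force: [-1.9, -1.2, 2.9]
width: 0.243
```

Emit:
move_arm --deltas '[[[0,0,0],[0,0,-0.003],1],[[0,0,0],[0,0,-0.006],1]]'

```text
time: 20.4
tool_pos: [0.5344, 0.1354, 0.09]
tcp_rot: [-0.724, -3.057, -0.0]
wrist_force: [-2.0, -0.1, 3.1]
width: 0.246
```

Emit:
move_arm --deltas '[[[0,0,0],[0,0,-0.003],1],[[0,0,0],[0,0,-0.006],1]]'

```text
time: 20.65
tool_pos: [0.5344, 0.1354, 0.0894]
tcp_rot: [-0.724, -3.057, -0.0]
wrist_force: [-1.5, -0.4, 3.1]
width: 0.243
```

Emit:
move_arm --deltas '[[[0,0,0],[0,0,-0.003],1],[[0,0,0],[0,0,-0.006],1]]'

```text
time: 20.9
tool_pos: [0.5344, 0.1354, 0.0888]
tcp_rot: [0.724, 3.057, 0.0]
wrist_force: [-1.4, -0.9, 3.3]
width: 0.238
```

Emit:
move_arm --deltas '[[[0,0,0],[0,0,-0.003],1],[[0,0,0],[0,0,-0.006],1]]'

```text
time: 21.15
tool_pos: [0.5344, 0.1354, 0.0882]
tcp_rot: [0.724, 3.057, 0.0]
wrist_force: [-2.1, 0.4, 3.1]
width: 0.241
```

Emit:
move_arm --deltas '[[[0,0,0],[0,0,-0.003],1],[[0,0,0],[0,0,-0.006],1]]'

```text
time: 21.4
tool_pos: [0.5344, 0.1354, 0.0876]
tcp_rot: [0.724, 3.057, 0.0]
wrist_force: [-1.4, -0.8, 2.6]
width: 0.244
```

This is near the depth limit, so I'll check that the gauge isn't slipping in the fingers.

Run:
```python
from h import *
q,_,_=grab('scene'); p,_,_=grab('wrist')
b=cv2.hconcat([cv2.resize(q[150:250,240:330],(440,489),interpolation=cv2.INTER_CUBIC),cv2.resize(p[200:320,270:370],(360,432)).copy() if 0 else cv2.resize(p[190:326,270:370],(360,489))])
cv2.imwrite('pics/s5.png',b[:,:,::-1])
```

```text
(no output)
```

View pics/s5.png

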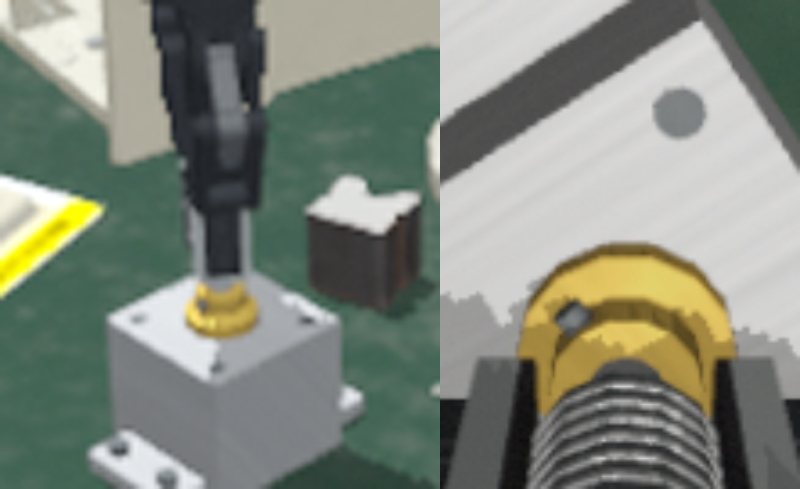

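The stop sits flat on the housing and the grip hasn't slipped. I'll continue.

Emit:
move_arm --deltas '[[[0,0,0],[0,0,-0.003],1],[[0,0,0],[0,0,-0.006],1]]'

```text
time: 21.75
tool_pos: [0.5345, 0.1354, 0.0873]
tcp_rot: [0.724, 3.057, 0.0]
wrist_force: [-2.6, -0.9, 6.5]
width: 0.244
```

Force has risen about 3.5 N above sliding, and z lags: this looks like the bottom. I'll read the settled force.

```bash
python3 av.py
```

```text
22.0 z 87.345 F [-2.08 -0.7   5.55] fz [6.5 4.8 5.5 5.1 6.2 5.3] tcp xy [0.5345 0.1354]
```

Emit:
move_arm --deltas '[[[0,0,0],[0,0,-0.002],1],[[0,0,0],[0,0,-0.002],1]]'

```text
time: 22.3
tool_pos: [0.5345, 0.1354, 0.0873]
tcp_rot: [0.723, 3.057, 0.0]
wrist_force: [-3.4, -0.9, 6.1]
width: 0.243
```

```bash
python3 av.py
```

```text
22.55 z 87.342 F [-2.52 -0.97  6.19] fz [6.1 6.8 6.5 6.8 5.3 5.8] tcp xy [0.5345 0.1354]
```

The tool position holds while the force rises by only about 3.5 N/mm, so the rod is on a rigid bottom. I'll press a little more, then hold.

Emit:
move_arm --deltas '[[[0,0,0],[0,0,-0.003],1],[[0,0,0],[0,0,-0.006],1],[[0,0,0],[0,0,-0.006],1]]'

```text
time: 22.98
tool_pos: [0.5347, 0.1354, 0.0873]
tcp_rot: [0.723, 3.057, 0.0]
wrist_force: [-2.1, -0.9, 8.6]
width: 0.246
```

```bash
python3 av.py
```

```text
23.225 z 87.268 F [-2.91 -1.36  8.76] fz [8.6 9.4 8.6 8.7 9.4 7.9] tcp xy [0.5347 0.1354]
```

Emit:
move_arm --deltas '[[[0,0,0],[0,0,-0.003],1],[[0,0,0],[0,0,-0.003],1],[[0,0,0],[0,0,-0.003],1],[[0,0,0],[0,0,-0.003],1],[[0,0,0],[0,0,-0.003],1],[[0,0,0],[0,0,-0.003],1],[[0,0,0],[0,0,-0.003],1],[[0,0,0],[0,0,-0.003],1],[[0,0,0],[0,0,-0.003],1],[[0,0,0],[0,0,-0.003],1],[[0,0,0],[0,0,-0.003],1],[[0,0,0],[0,0,-0.003],1]]'

```text
time: 24.78
tool_pos: [0.5348, 0.1354, 0.0872]
tcp_rot: [0.723, 3.056, 0.0]
wrist_force: [-3.3, -0.9, 9.6]
width: 0.239
```

```bash
python3 av.py
```

```text
25.025 z 87.214 F [-3.66 -1.09  9.98] fz [ 9.6  9.  10.3 10.3 10.7 10.1] tcp xy [0.5348 0.1354]
```

The bottom carried about 7 N for well over a second. I'll ease off slightly, open and retreat.

Emit:
move_arm --deltas '[[[0,0,0],[0,0,0.004],1],[[0,0,0],[0,0,0.004],0.4],[[0,0,0],[0,0,0.004],0.2],[[0,0,0],[0,0,0.004],0],[[0,0,0],[0,0,0.004],-0.3],[[0,0,0],[0,0,0.004],-0.3],[[0,0,0],[0,0,0.004],-0.3],[[0,0,0],[0,0,0.004],-0.3]]'

```text
time: 26.08
tool_pos: [0.5344, 0.1354, 0.0863]
tcp_rot: [0.724, 3.057, 0.0]
wrist_force: [0.8, 0.4, -0.3]
width: 0.648
```

Emit:
move_arm --deltas '[[[0,0,0],[0,0,0.1],-0.3],[[0,0,0],[0,0,0.2],-0.3],[[0,0,0],[0,0,0.35],-0.3],[[0,0,0],[0,0,0.6],-0.3],[[0,0,0],[0,0,0.95],-0.3],[[0,0,0],[0,0,0.95],-0.3],[[0,0,0],[0,0,0.95],-0.3],[[0,0,0],[0,0,0.95],-0.3]]'

```text
time: 27.08
tool_pos: [0.5333, 0.1352, 0.18]
tcp_rot: [-0.723, -3.055, 0.002]
wrist_force: [-0.3, -0.4, -0.5]
width: 0.646
```

Run:
```python
from h import *
q,_,_=grab('scene'); p,_,_=grab('wrist'); s=status.read_state(); print(s['time'],s['tool_pos'],s['wrist_force'])
b=cv2.hconcat([cv2.resize(q[150:250,240:330],(440,489),interpolation=cv2.INTER_CUBIC),cv2.resize(p[170:306,270:370],(360,489))])
cv2.imwrite('pics/s6.png',b[:,:,::-1])
pt,w=cloud('scene'); m=(np.hypot(w[...,0]-.5345,w[...,1]-.1345)<.02)&(w[...,2]>.063)
a=w[m]; print(len(a),a[:,2].max())
for lo,hi in((.063,.08),(.08,.095),(.095,.11),(.11,.13)):
    b=a[(a[:,2]>lo)&(a[:,2]<hi)]; print(lo,len(b),b.mean(0) if len(b) else '')
```

```text
27.175 [0.53345643 0.13521601 0.17992199] [ 0.52624307  0.38500224 -0.41461201]
432 0.2991083158914074
0.063 163 [0.53334717 0.13016773 0.0705918 ]
0.08 28 [0.53486672 0.13277805 0.0868877 ]
0.095 75 [0.53414607 0.12920532 0.10273708]
0.11 119 [0.53560347 0.1311415  0.11983428]
```

View pics/s6.png

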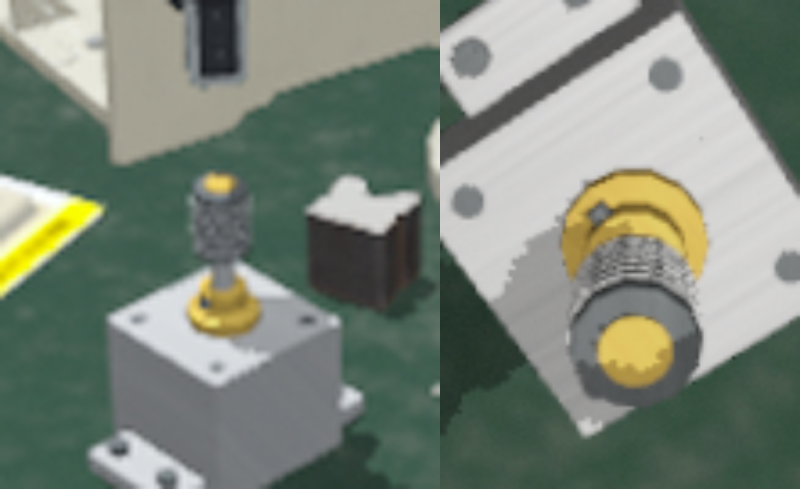

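The gauge stands upright with the stop flat on the housing and the fingers clear. I'll hand it in.

```bash
python3 -c "
from workcell import order
print(order.finish_job())"
```

```text
the job is handed in; nothing more can be done
None
```

The gauge is standing upright in the housing bore with the rod on the bottom, and the job is handed in. I got no verdict back.

- **Finding the bottom:** I lifted the gauge from the larger blue stand and pushed the rod down in 0.6 mm steps. Sliding the stop took about 4.5 N. At about 42 mm depth the force climbed while the tool stopped moving, so I took that as the bottom. The depth is worked out from the tool height and is good to about 2 mm.
- **Pressing:** I held the rod there for more than 1.5 s with an estimated 6–7 N on the bottom. That figure is the wrist force minus the sliding force. The highest wrist force I read was about 12 N above the baseline.
- **Final state:** After release and retreat, the last pictures show the gauge upright with the stop flat on the housing and the fingers well clear. The oil bottle, spool and collet were never approached. The clock stood at about 27 s of the 58 s allowed.

One thing I could not rule out: there were small side forces of about 2–4 N while sliding and pressing, probably light contact with the bore wall. They were gone after release. No check failed.

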